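# Pull the tagged reject ornaments and log the count

## Robot

A 7-joint arm with a two-finger parallel gripper is mounted at the origin on the work surface. World frame = base frame: x ahead of the robot, y to its left, z up, the work surface at z = 0. Lengths are in m, angles in rad, forces in N, time in s.
With the tool pointing down it reaches from about 0.425 to 0.975 m from the base axis. Payload 16.7 kg.
Tool frame: the origin (TCP) lies at the centre of the arm's flange, where the gripper is bolted on; the fingertips stand 173 mm ahead of it and the grasp point (between the pads) lies 155 mm ahead of it (arm.grasp_offset is the distance from the TCP to the grasp point, in m); z points along the fingers, y is the line along which they close (so a half turn about z gives the same grasp; the last joint's range is limited). The gripper opens to 85 mm and grips with 20 to 120 N. Pads are 22 mm wide; open, the fingers measure 114 mm over their backs; the gripper's body (76 mm by 85 mm) begins 54 mm behind the grasp point. The pads swing forward as they close: fully open they stand 13 mm farther back than shut.
Start: joints at [1.105, 0.426, 0.074, 1.606, -0.034, 1.111, -0.067], TCP at [0.21, -0.641, 0.405] pointing down, gripper open.
Joint ranges: [-2.85, 2.85], [-0.5, 2.14], [-1.23, 1.37], [0.21, 2.46], [-1.02, 4.16], [0.16, 2.05], [-2.73, 2.73]. Speed limits (rad/s): [1.89, 1.89, 2.39, 2.39, 3.01, 3.01, 3.01].

## Interface

Orientations are given as a unit quaternion [x, y, z, w].
In Python, from bench import arm gives the robot as it stands.
- The arm moves only by the tool move_arm, never from a script. Its argument "moves" is one flat list of numbers, 7 for each row, row after row: the turn, a rotation vector about the world's x, y, z in degrees, then the shift along the world's x, y, z in mm, then the opening, from 0 (shut) to 1 (fully open). A call has 1 to 10 rows; each row is the pose to reach, as a shift and turn from the pose commanded when the call began; what a row does not reach only later rows make up. A row lasts 1/12 s, in which the tool goes at most 41.7 mm and 7.16 degrees, less where a joint would pass 70% of its speed; a pose out of reach is approached as far as the arm can. A call with a gripper value outside its range is refused whole. The fingers move at their own pace and stop on an object; "grip_force" is the grip in N (left out, the last holds). Time passes only in rows, so rows that repeat a pose let the fingers close. It gives the time, the measured TCP pose, the force, the opening and the grip force at its end, in the units of the state.
- arm.observe(): the state, without advancing time (a new reading comes with each control period).
- arm.capture(name): name is "scene" or "side" or "wrist"; returns a dict with "img" (420x560x3 uint8, red, green, blue), "fovy" (degrees; the focal length in pixels is half the picture's height over the tangent of half this angle, whatever the lens; pixels are square), "cx", "cy" (the principal point, pixels), "pose" (4x4, takes a point from camera to world coordinates); the wrist camera has in their place "mount" (4x4, takes a point from camera to tool coordinates, whose origin is the TCP and whose axes are the flange's). Camera axes: x right, y down, z forward; pixel columns grow to the right and rows downward; lengths in m; the calibration is good to about 2 mm. A picture is of the moment at which its call begins: read the wrist's pose just before it. There is no depth.
- arm.job_done(): hands the job in; it is judged then, once.
Trained networks look in a picture, given as the dict that the camera call returned (one of the last four; its "shot" number tells which), for a name from the list of things; names that differ only in an ending like _2 or _b are one class to them, and where a whole thing is asked for, a point or a joint stands for the part that bears it (a point fixed in the world has none). Each returns a list of dicts, best first, with "conf" (0 to 1); they miss things now and then, are a little off and sometimes report something else, mostly with a low value. They report only what shows in the picture. A call takes as long as a camera call. They do not tell look-alikes from the thing itself.
- arm.search_frame(picture, label): "at" ([x, y, z] in m, in world coordinates, good to about 4 mm: the middle of the surface that is visible of it).
- arm.landmark_of(picture, label): "at" ([x, y, z] in m, in world coordinates, good to about 4 mm: a listed point, or the origin of a listed thing).
The state is a dict: "time_s": time; "joints": joint angles; "qd": joint speeds; "joint_torque": joint torques, N m; "tcp_pos": TCP position; "tcp_rot": TCP orientation; "contact_force": force on the tool from outside, world axes, zero at the start; "ft_torque": the same for the moment, N m; "finger_gap": finger opening in m; "grip_force": force on a finger pad.
Only numpy, scipy, OpenCV 4.12 (cv2) and the standard library are available. Lean on these libraries where they do the work, as an engineer would, in place of code of your own. Each camera call takes 0.05 s, during which the arm holds its last target. There are 200 camera calls.

## Task

Two of the six ornament blanks on the drying board are rejects, marked by a long rectangular card tag instead of a round one: stand both upright in the open grey reject bin, setting them down gently because they are glass, not dropping them. Then turn the tally dial so that its pointer (the white line on its grip) is at the two-dot mark. Leave the four sound blanks standing where they are and do not disturb the pots, cup and brush.

Things in the scene. Friction and masses are not known exactly. Their poses are not given: they have to be found in the camera images.
- reject_a: a pale glass ornament blank, 102 mm tall, 60 g: bell body 48 mm across at the foot and 44 mm high, a 4 mm thick brown card tag fixed to it at 44 to 48 mm height, then a round stem 16 mm in diameter from 48 to 102 mm height, the place to hold it. Its tag is a long RECTANGLE, 66 x 24 mm: a reject. Origin: centre of the underside; z up the stem, x along the tag.
- reject_b: a pale glass ornament blank, 102 mm tall, 60 g: bell body 48 mm across at the foot and 44 mm high, a 4 mm thick brown card tag fixed to it at 44 to 48 mm height, then a round stem 16 mm in diameter from 48 to 102 mm height, the place to hold it. Its tag is a long RECTANGLE, 66 x 24 mm: a reject. Origin: centre of the underside; z up the stem, x along the tag.
- sound_a: a pale glass ornament blank, 102 mm tall, 60 g: bell body 48 mm across at the foot and 44 mm high, a 4 mm thick brown card tag fixed to it at 44 to 48 mm height, then a round stem 16 mm in diameter from 48 to 102 mm height, the place to hold it. Its tag is ROUND, 34 mm across: sound, stays on the board. Origin: centre of the underside; z up the stem.
- sound_b: a pale glass ornament blank, 102 mm tall, 60 g: bell body 48 mm across at the foot and 44 mm high, a 4 mm thick brown card tag fixed to it at 44 to 48 mm height, then a round stem 16 mm in diameter from 48 to 102 mm height, the place to hold it. Its tag is ROUND, 34 mm across: sound, stays on the board. Origin: centre of the underside; z up the stem.
- sound_c: a pale glass ornament blank, 102 mm tall, 60 g: bell body 48 mm across at the foot and 44 mm high, a 4 mm thick brown card tag fixed to it at 44 to 48 mm height, then a round stem 16 mm in diameter from 48 to 102 mm height, the place to hold it. Its tag is ROUND, 34 mm across: sound, stays on the board. Origin: centre of the underside; z up the stem.
- sound_d: a pale glass ornament blank, 102 mm tall, 60 g: bell body 48 mm across at the foot and 44 mm high, a 4 mm thick brown card tag fixed to it at 44 to 48 mm height, then a round stem 16 mm in diameter from 48 to 102 mm height, the place to hold it. Its tag is ROUND, 34 mm across: sound, stays on the board. Origin: centre of the underside; z up the stem.
- board: fixed flat drying board printed with dark round holes (look only; its top is flat), 210 (x) x 290 (y) x 12 mm high. The six blanks stand on it in two rows of three, about 85 mm apart, in any order. Origin: centre of its underside.
- bin: fixed open grey reject bin on the table at one side of the board, outside 210 (x) x 140 (y) x 45 mm high, walls and floor 5 mm thick (inside 200 x 130 mm, floor 5 mm above the table). Origin: centre of its underside; z up.
- tally: fixed grey tally plate 150 x 150 x 24 mm high on the table at the other side of the board, with the black dial in its middle and painted white marks around it: a dash at the middle of the -x edge (none), then clockwise seen from above every 45 degrees one dot, two dots, three dots. The two-dot mark is at the middle of the plate's +y edge. Origin: centre of the underside; z up.
- dial (a joint): angle of the tally dial, rad, growing clockwise seen from above: 0 = pointer at the dash (towards the plate's -x), 0.785 one dot, 1.571 two dots, 2.356 three dots; stops at 0 and 2.6. It is stiff enough to stay where it is left.
- dial_grip (a point): point on the dial's vertical axis at gripping height, 61 mm above the table. The grip is an upright black bar 53 mm long, 14 mm wide, from 38 to 68 mm above the table, lying along the pointer direction; a white line on its top marks the pointer end. x of this frame points away from the pointer end, along the bar.
- pot_a: loose small glass paint pot with white lid, 44 mm across, 50 mm high; leave alone. Origin: centre of the underside.
- pot_b: loose small glass paint pot with black lid, 44 mm across, 50 mm high; leave alone. Origin: centre of the underside.
- cup: loose white ceramic cup, 68 mm across, 70 mm high; leave alone. Origin: centre of the underside.
- brush: loose artist's brush 140 mm long, 11 mm wide, 9 mm thick, lying on the table; leave alone. Origin: its middle, on the underside; x towards the bristles.
Not all that is in view belongs to the job. Leave any yellow look-alike of the sound_d alone. What is shaped like the sound_b but yellow is not meant.

How it is judged:
On the way, in this order (a step that is already met when the one before it is completed fails the run):
1. both rejects stand upright in the bin, let go (x of reject_a in the frame of bin between -0.095 and 0.095 m and y of reject_a in the frame of bin between -0.06 and 0.06 m and z of each of reject_a, reject_b in the frame of bin below 0.015 m and angle between each of reject_a, reject_b's own z axis and vertical below 0.2 rad and linear speed of each of reject_a, reject_b below 0.03 m/s and contact force between the fingers and reject_a below 0.1 N and x of reject_b in the frame of bin between -0.095 and 0.095 m and y of reject_b in the frame of bin between -0.06 and 0.06 m and contact force between the fingers and reject_b below 0.1 N), for 0.2 s.
2. the dial's pointer is at the two-dot mark (value of joint dial between 1.421 and 1.721 rad), for 0.2 s.
At the end, for the whole second after the job is handed in: Both rejects stand on the bin's floor (within 0.2 rad of upright), released and at rest; the dial reads 1.571 within 0.15 rad; the four sound blanks stand upright within 20 mm of where they were (all of step 1 and all of step 2 and distance of each of sound_a, sound_b, sound_c, sound_d from where it was at the start of the episode below 0.02 m and angle between each of sound_a, sound_b, sound_c, sound_d's own z axis and vertical below 0.2 rad); the robot touches nothing.
It fails at once if a reject is dropped or thrown (moves faster than 0.8 m/s while not held, a fall of about 3 cm) (linear speed of reject_a above 0.8 m/s and contact force between the fingers and reject_a below 0.1 N).
It fails at once if a reject is dropped or thrown (moves faster than 0.8 m/s while not held, a fall of about 3 cm) (linear speed of reject_b above 0.8 m/s and contact force between the fingers and reject_b below 0.1 N).
It fails at once if a sound blank is moved more than 20 mm or tipped (distance of any of sound_a, sound_b, sound_c, sound_d from where it was at the start of the episode above 0.02 m or angle between any of sound_a, sound_b, sound_c, sound_d's own z axis and vertical above 0.5 rad).
It fails at once if a pot, the cup or the brush is moved more than 30 mm (distance of any of pot_a, pot_b, cup, brush from where it was at the start of the episode above 0.03 m).
It also fails if it takes over 70 s, if anything falls off the work surface, if the arm or the gripper's body presses on something with over 40 N, if the wrist force passes 120 N, or if a joint passes its speed limit or range.

## Working session

There is one attempt and no reset: what is moved stays moved. The work goes in short steps, Python scripts to look and compute and a tool call to move; the robot and the scene stay as the last step left them, time stands still between calls to the robot, and variables do not carry over. Pictures are saved under pics/ and viewed, at most 10 in all, crops included, and the job is handed in when it is done.

Besides the shell and the picture viewer there is one more tool, called after "Emit:" as name(argument=value, ...) on one line, values as JSON. move_arm: Moves the arm, as the interface text tells. Its arguments: {"type":"object","properties":{"moves":{"type":"array","items":{"type":"number"}},"grip_force":{"type":"number"}},"required":["moves"]}

```bash
mkdir -p pics
python3 - <<'E'
from bench import arm
import cv2
s=arm.observe();print(s['time_s'],s['tcp_pos'],s['tcp_rot'],s['finger_gap'])
for c in ['scene','side']:
    p=arm.capture(c);cv2.imwrite(f'pics/{c}0.png',p['img'][:,:,::-1])
    for l in ['reject_a','sound_a','board','bin','tally','dial_grip','dial','cup','pot_a','pot_b','brush']:
        print(c,l,[([round(float(v),3) for v in d['at']],round(d['conf'],2)) for d in arm.landmark_of(p,l)][:7])
E
```

```text
0.0 [ 0.21020477 -0.64123159  0.40402476] [ 9.87483191e-01  1.57723014e-01 -1.50749923e-04 -6.13342916e-04] 0.0851851517468133
scene reject_a [([0.571, 0.111, 0.008], 0.67), ([0.742, 0.094, 0.001], 0.66), ([0.487, 0.109, 0.014], 0.58)]
scene sound_a [([0.494, -0.059, 0.011], 0.77), ([0.582, -0.185, -0.002], 0.72), ([0.352, 0.088, -0.001], 0.67), ([0.497, 0.02, 0.012], 0.63), ([0.586, -0.054, 0.013], 0.61), ([0.568, 0.031, 0.012], 0.6)]
scene board [([0.535, 0.025, 0.002], 0.82)]
scene bin [([0.496, 0.34, -0.004], 0.89)]
scene tally [([0.496, 0.019, 0.015], 0.72), ([0.482, -0.33, 0.0], 0.56)]
scene dial_grip [([0.48, -0.332, 0.058], 0.7)]Traceback (most recent call last):
  File "<stdin>", line 7, in <module>
ValueError: it knows: bin, board, brush, cup, dial_grip, pot, reject, sound, tally
```

View pics/scene0.png

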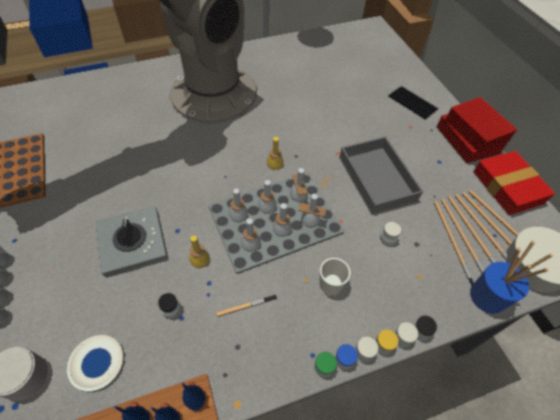

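Run:
```python
from bench import arm
import cv2
p=arm.capture('side');cv2.imwrite('pics/side0.png',p['img'][:,:,::-1])
for c in ['side','scene']:
    p=arm.capture(c)
    for l in ['reject','sound','board','bin','tally','dial_grip','cup','pot','brush']:
        print(c,l,[([round(float(v),3) for v in d['at']],round(d['conf'],2)) for d in arm.landmark_of(p,l)][:7])
```

```text
side reject [([0.567, 0.107, 0.012], 0.84), ([0.487, 0.108, 0.015], 0.7)]
side sound [([0.355, 0.092, -0.001], 0.86), ([0.585, -0.054, 0.012], 0.8), ([0.495, -0.059, 0.013], 0.76), ([0.581, -0.183, -0.001], 0.72), ([0.574, 0.035, 0.015], 0.65), ([0.675, 0.274, 0.001], 0.64), ([0.497, 0.016, 0.01], 0.59)]
side board [([0.537, 0.024, 0.004], 0.63)]
side bin [([0.491, 0.343, -0.001], 0.56)]
side tally [([0.48, -0.336, 0.002], 0.71), ([0.585, -0.055, 0.015], 0.34), ([0.484, -0.332, 0.063], 0.28)]
side dial_grip [([0.478, -0.332, 0.062], 0.7), ([0.561, 0.106, 0.008], 0.41)]
side cup [([0.746, 0.088, -0.004], 0.82)]
side pot [([0.689, -0.271, -0.001], 0.65), ([0.565, 0.11, 0.011], 0.56), ([0.676, 0.277, 0.0], 0.55)]
side brush [([0.731, -0.111, -0.001], 0.5)]
scene reject [([0.487, 0.112, 0.013], 0.8), ([0.572, 0.111, 0.007], 0.65)]
scene sound [([0.589, -0.052, 0.013], 0.89), ([0.352, 0.089, -0.0], 0.77), ([0.585, -0.186, -0.002], 0.75), ([0.495, 0.017, 0.014], 0.68), ([0.495, -0.062, 0.01], 0.59), ([0.745, 0.094, -0.0], 0.48)]
scene board [([0.534, 0.024, -0.001], 0.77)]
scene bin [([0.495, 0.344, -0.001], 0.76), ([0.487, 0.111, 0.012], 0.53)]
scene tally [([0.482, -0.33, 0.003], 0.77), ([0.488, 0.109, 0.01], 0.62)]
scene dial_grip [([0.48, -0.334, 0.063], 0.76), ([0.48, -0.334, 0.003], 0.45)]
scene cup [([0.742, 0.095, -0.001], 0.78), ([0.495, -0.061, 0.015], 0.66)]
scene pot [([0.685, -0.271, -0.0], 0.94), ([0.68, 0.276, -0.001], 0.82)]
scene brush [([0.735, -0.114, 0.003], 0.75)]
```

The scene shows the board at about (275,220), with the grey bin at (380,175) and the tally at (130,240). Two yellow look-alikes are at (275,155) and (198,252). Next I'll zoom in on the tags and the dial.

Run:
```python
from bench import arm
import cv2,numpy as np
p=arm.capture('scene');im=p['img'][:,:,::-1]
a=cv2.resize(im[160:275,200:350],(600,460),interpolation=3)
b=cv2.resize(im[200:280,90:170],(460,460)[::-1],interpolation=3)
cv2.imwrite('pics/crop.png',cv2.resize(np.hstack([a,b]),(800,347)))
def proj(p,X):
    T=np.linalg.inv(p['pose']);q=T[:3,:3]@np.array(X)+T[:3,3];f=210/np.tan(np.radians(p['fovy'])/2)
    return (f*q[:2]/q[2]+[p['cx'],p['cy']]).round(1)
for X in [(.569,.109,.056),(.487,.11,.056),(.572,.033,.056),(.496,.017,.056),(.48,-.333,.068),(.48,-.333,.024)]:print(X,proj(p,X))
```

```text
(0.569, 0.109, 0.056) [311.1 208.9]
(0.487, 0.11, 0.056) [299.4 183.9]
(0.572, 0.033, 0.056) [282.6 218.1]
(0.496, 0.017, 0.056) [266.3 195.8]
(0.48, -0.333, 0.068) [122.9 225.9]
(0.48, -0.333, 0.024) [128.1 235.5]
```

View pics/crop.png

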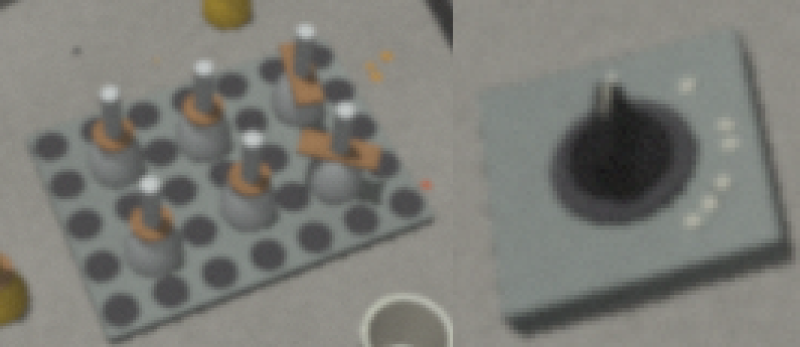

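View pics/side0.png

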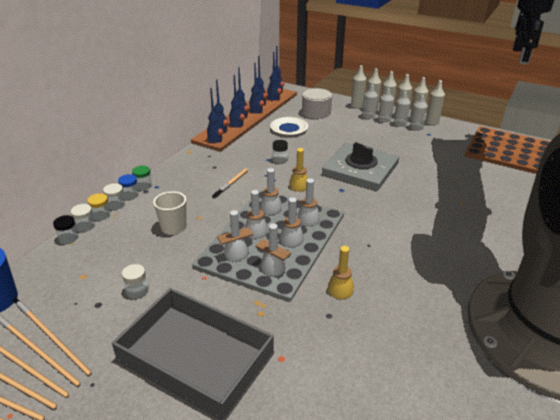

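The two rejects are the blanks with rectangular tags, nearest the bin: about (0.569,0.109) and (0.487,0.110). The dial points at the dash, on its -x side. I'll fly over the tally first for a closer view, then go on to the rejects.

Emit:
move_arm(moves=[0, 0, -6, 25, 32, 0, 1, 0, 0, -12, 50, 64, 0, 1, 0, 0, -18, 75, 96, 0, 1, 0, 0, -18, 100, 128, 0, 1, 0, 0, -18, 125, 160, 0, 1, 0, 0, -18, 150, 192, 0, 1, 0, 0, -18, 175, 224, 0, 1, 0, 0, -18, 200, 256, 0, 1, 0, 0, -18, 220, 288, 0, 1, 0, 0, -18, 240, 311, 0, 1])

```text
time_s: 2.28
tcp_pos: [0.4514, -0.3274, 0.405]
tcp_rot: [1.0, 0.002, 0.0, -0.0]
contact_force: [0.0, -0.8, 0.5]
finger_gap: 0.0854
grip_force: 0.0
```

Emit:
move_arm(moves=[0, 0, 0, 0, 0, 0, 1, 0, 0, 0, 0, 0, 0, 1])

```text
time_s: 2.45
tcp_pos: [0.4514, -0.3289, 0.4048]
tcp_rot: [1.0, 0.003, 0.0, -0.0]
contact_force: [-0.4, -0.6, 0.4]
finger_gap: 0.0852
grip_force: 0.0
```

```bash
cat > h.py <<'E'
from bench import arm
import cv2,numpy as np
from scipy.spatial.transform import Rotation as R
def st():
    s=arm.observe();T=np.eye(4);T[:3,:3]=R.from_quat(s['tcp_rot']).as_matrix();T[:3,3]=s['tcp_pos']
    t=T[:3,0];print('t',round(s['time_s'],2),'tcp',np.round(s['tcp_pos'],4),'yaw',round(float(np.degrees(np.arctan2(t[1],t[0]))),2),'tilt',np.round(T[:2,2],4),'j',np.round(s['joints'],2),'gap',round(s['finger_gap'],4),'F',np.round(s['contact_force'],1),'grip',round(float(np.max(s['grip_force'])),1))
    return T
def wrist():
    T=st();p=arm.capture('wrist');p2=dict(p);p2['P']=T@p['mount'];return p,p2
def ray(p,u,v,z):
    M=p['P'] if 'P' in p else p['pose'];f=210/np.tan(np.radians(p['fovy'])/2)
    d=M[:3,:3]@[(u-p['cx'])/f,(v-p['cy'])/f,1];o=M[:3,3];return (o+d*(z-o[2])/d[2]).round(4)
def proj(p,X):
    M=p['P'] if 'P' in p else p['pose'];T=np.linalg.inv(M);q=T[:3,:3]@np.array(X)+T[:3,3];f=210/np.tan(np.radians(p['fovy'])/2)
    return (f*q[:2]/q[2]+[p['cx'],p['cy']]).round(1)
def find(p,*ls):
    for l in ls:print(l,[([round(float(v),3) for v in d['at']],round(d['conf'],2)) for d in arm.landmark_of(p,l)][:7])
E
python3 - <<'E'
from h import *
p,q=wrist();cv2.imwrite('pics/w1.png',p['img'][:,:,::-1]);find(p,'dial_grip','tally')
print(proj(q,(.48,-.333,.061)),q['mount'].round(3))
E
```

```text
t 2.45 tcp [ 0.4514 -0.3289  0.4048] yaw 0.35 tilt [0.0005 0.0002] j [ 0.55  0.24 -0.04  1.87  0.01  1.04 -1.06] gap 0.0852 F [-0.4 -0.6  0.4] grip 0.0
dial_grip [([0.481, -0.331, 0.06], 0.56)]
tally [([0.483, -0.33, -0.001], 0.59)]
[285.5 154.6] [[-0.    -0.958 -0.288  0.074]
 [ 1.    -0.001  0.001  0.   ]
 [-0.001 -0.288  0.958  0.03 ]
 [ 0.     0.     0.     1.   ]]
```

View pics/w1.png

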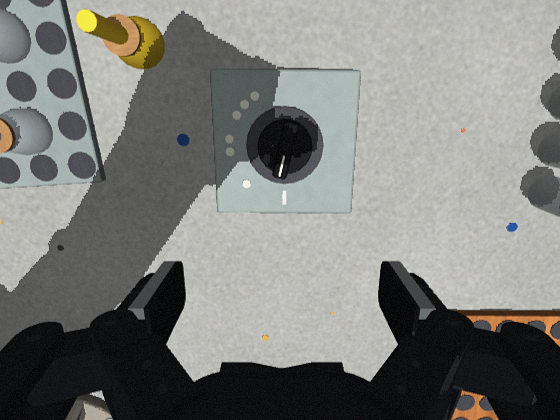

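The wrist picture shows the plate at (285,140), the dash at (284,198), the two-dot mark at (229,146) and the pointer line from (285,155) to (279,176). I'll measure the angles from these.

Run:
```python
from h import *
p,q=wrist();im=p['img'].astype(int)
# white line on grip
g=im.min(2);m=np.zeros_like(g,np.uint8);m[148:182,268:300]=(g[148:182,268:300]>120)
ys,xs=np.nonzero(m);print(len(xs),xs.min(),xs.max(),ys.min(),ys.max())
P=np.array([ray(q,x,y,.068)[:2] for x,y in zip(xs,ys)]);c=P.mean(0);u=np.linalg.svd(P-c)[2][0];u*=-np.sign(u[0]);print('line',c,u,'dial deg',np.degrees(np.arctan2(u[1],-u[0])))
g=ray
for n,a in dict(dash=(284,198),one=(247,184),d2=(229.5,145.5),c=(284.5,144)).items():print(n,ray(q,*a,.024))
for a in [(211,70),(360,70),(351,213),(218,213)]:print(ray(q,*a,.024))
```

```text
t 2.6 tcp [ 0.4495 -0.3313  0.4047] yaw 0.06 tilt [-0.0002 -0.0003] j [ 0.55  0.24 -0.04  1.87  0.01  1.04 -1.06] gap 0.0854 F [ 0.2 -0.8  0.1] grip 0.0
91 268 299 154 181
line [ 0.46164286 -0.33301868] [-0.63019837 -0.77643416] dial deg -50.93524021212461
dash [ 0.4249 -0.3348  0.024 ]
one [ 0.4406 -0.2946  0.024 ]
d2 [ 0.482  -0.2775  0.024 ]
c [ 0.4836 -0.3351  0.024 ]
[ 0.5557 -0.2625  0.024 ]
[ 0.5558 -0.4092  0.024 ]
[ 0.4076 -0.4095  0.024 ]
[ 0.4075 -0.2614  0.024 ]
```

Emit:
move_arm(moves=[0, 0, 0, 5, 41, 0, 1, 0, 0, 0, 10, 82, 0, 1, 0, 0, 0, 15, 123, 0, 1, 0, 0, 0, 20, 164, 0, 1, 0, 0, 0, 25, 205, 0, 1, 0, 0, 0, 30, 246, 0, 1, 0, 0, 0, 35, 287, 0, 1, 0, 0, 0, 40, 328, 0, 1, 0, 0, 0, 45, 369, 0, 1, 0, 0, 0, 50, 410, 0, 1])

```text
time_s: 3.48
tcp_pos: [0.5002, 0.0804, 0.405]
tcp_rot: [1.0, 0.0, 0.0, 0.0]
contact_force: [0.9, -1.1, 0.8]
finger_gap: 0.0857
grip_force: 0.0
```

Emit:
move_arm(moves=[0, 0, 0, 0, 30, -20, 0.7, 0, 0, 0, 0, 30, -40, 0.6, 0, 0, 0, 0, 30, -40, 0.6, 0, 0, 0, 0, 30, -40, 0.6])

```text
time_s: 3.82
tcp_pos: [0.5003, 0.1084, 0.3642]
tcp_rot: [1.0, 0.001, -0.001, 0.0]
contact_force: [-0.3, -1.1, 0.2]
finger_gap: 0.0508
grip_force: 0.0
```

Run:
```python
from h import *
p,q=wrist();cv2.imwrite('pics/w2.png',p['img'][:,:,::-1]);find(p,'reject','sound')
for X in [(.569,.109,.114),(.487,.11,.114)]:print(proj(q,X))
```

```text
t 3.82 tcp [0.5003 0.1084 0.3642] yaw 0.08 tilt [-0.0021 -0.0008] j [-0.02  0.23 -0.36  1.99  0.1   0.94 -2.  ] gap 0.0508 F [-0.3 -1.1  0.2] grip 0.0
reject [([0.484, 0.11, 0.008], 0.79), ([0.573, 0.112, 0.009], 0.75)]
sound [([0.571, 0.031, 0.013], 0.89), ([0.5, -0.061, 0.015], 0.85), ([0.586, -0.058, 0.014], 0.71), ([0.355, 0.091, 0.001], 0.7), ([0.499, 0.017, 0.016], 0.61)]
[279.8 111.8]
[278.4 231.5]
```

View pics/w2.png

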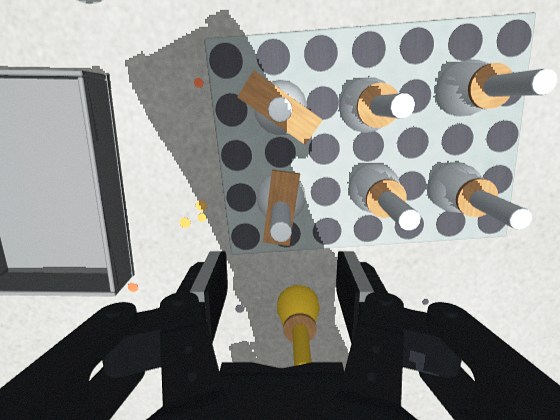

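The tops of the rejects are at (281,231) and (280,108), with tags clear of the fingers and the bin on the left. I'll pick the near reject first (x≈0.487, y≈0.108).

Emit:
move_arm(moves=[0, 0, 0, -13, -1, 0, 0.6, 0, 0, 0, -13, -1, -30, 0.6, 0, 0, 0, -13, -1, -60, 0.6, 0, 0, 0, -13, -1, -85, 0.6, 0, 0, 0, -13, -1, -105, 0.6, 0, 0, 0, -13, -1, -114, 0.6, 0, 0, 0, -13, -1, -114, 0.6, 0, 0, 0, -13, -1, -114, 0.3, 0, 0, 0, -13, -1, -114, 0.1, 0, 0, 0, -13, -1, -114, 0], grip_force=30)

```text
time_s: 4.8
tcp_pos: [0.4878, 0.1086, 0.2521]
tcp_rot: [1.0, 0.001, 0.001, -0.0]
contact_force: [0.1, 0.3, 1.5]
finger_gap: 0.0152
grip_force: 9.9
```

Emit:
move_arm(moves=[0, 0, 0, 0, 0, 0, 0, 0, 0, 0, 0, 0, 0, 0, 0, 0, 0, 0, 0, 0, 0, 0, 0, 0, 0, 0, 0, 0])

```text
time_s: 5.13
tcp_pos: [0.4878, 0.1087, 0.2521]
tcp_rot: [1.0, 0.001, 0.001, -0.0]
contact_force: [-1.3, -0.3, 9.8]
finger_gap: 0.0152
grip_force: 30.0
```

```bash
python3 -c "
from h import *
st()"
```

```text
t 5.13 tcp [0.4878 0.1087 0.2521] yaw 0.14 tilt [0.0024 0.0004] j [-0.06  0.37 -0.34  2.11  0.19  0.69 -2.09] gap 0.0152 F [-1.3 -0.3  9.8] grip 30.0
```

Emit:
move_arm(moves=[0, 0, 0, 0, 0, 8, 0, 0, 0, 0, 0, 0, 25, 0, 0, 0, 0, 0, 0, 50, 0, 0, 0, 0, 0, 0, 70, 0, 0, 0, 3, 0, 15, 70, 0, 0, 0, 6, -5, 40, 70, 0, 0, 0, 9, -10, 70, 70, 0, 0, 0, 12, -15, 100, 70, 0, 0, 0, 15, -20, 130, 70, 0, 0, 0, 15, -25, 160, 70, 0])

```text
time_s: 5.97
tcp_pos: [0.4617, 0.2702, 0.3213]
tcp_rot: [0.991, 0.134, 0.0, -0.0]
contact_force: [0.1, -0.1, -1.1]
finger_gap: 0.0153
grip_force: 29.4
```

Emit:
move_arm(moves=[0, 0, 0, -5, 30, 0, 0, 0, 0, 0, -9, 55, 0, 0, 0, 0, 0, -12, 70, 0, 0, 0, 0, 0, -12, 74, 0, 0, 0, 0, 0, -12, 74, 0, 0])

```text
time_s: 6.38
tcp_pos: [0.4497, 0.3439, 0.321]
tcp_rot: [0.991, 0.133, 0.0, -0.0]
contact_force: [1.3, -0.5, -0.3]
finger_gap: 0.0154
grip_force: 29.4
```

Run:
```python
from h import *
p,q=wrist();cv2.imwrite('pics/w3.png',p['img'][:,:,::-1])
s=arm.capture('scene');find(s,'bin','reject')
s=arm.capture('side');find(s,'bin','reject');cv2.imwrite('pics/s3.png',s['img'][:,:,::-1])
```

```text
t 6.38 tcp [0.4497 0.3439 0.321 ] yaw 15.3 tilt [0.0001 0.0007] j [-0.37  0.38 -0.49  1.91  0.22  0.9  -2.27] gap 0.0154 F [ 1.3 -0.5 -0.3] grip 29.4
bin [([0.493, 0.345, 0.0], 0.91)]
reject [([0.571, 0.109, 0.009], 0.73), ([0.45, 0.345, 0.079], 0.7), ([0.733, -0.108, 0.003], 0.45)]
bin [([0.494, 0.342, -0.0], 0.75)]
reject [([0.45, 0.337, 0.08], 0.88), ([0.566, 0.107, 0.012], 0.78)]
```

View pics/s3.png

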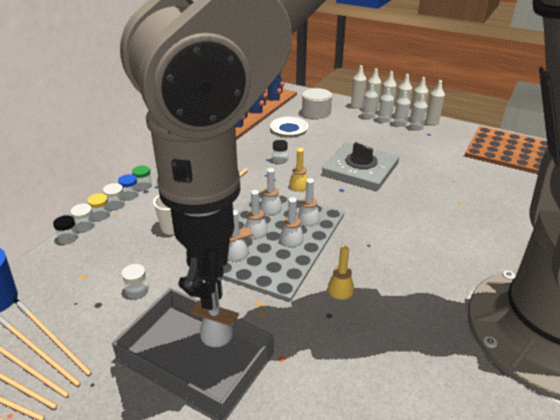

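The reject hangs upright over the bin at about (215,325). Lowering it gently.

Emit:
move_arm(moves=[0, 0, 0, 0, 0, -20, 0, 0, 0, 0, 0, 0, -40, 0, 0, 0, 0, 0, 0, -58, 0, 0, 0, 0, 0, 0, -68, 0, 0, 0, 0, 0, 0, -72, 0, 0, 0, 0, 0, 0, -74, 0, 0, 0, 0, 0, 0, -75, 0, 0, 0, 0, 0, 0, -76, 0, 0, 0, 0, 0, 0, -76, 0])

```text
time_s: 7.48
tcp_pos: [0.4504, 0.3427, 0.2453]
tcp_rot: [0.991, 0.132, 0.0, -0.0]
contact_force: [0.5, 0.2, -0.9]
finger_gap: 0.0153
grip_force: 29.4
```

Emit:
move_arm(moves=[0, 0, 0, 0, 0, -1, 0, 0, 0, 0, 0, 0, -1, 0])

```text
time_s: 7.65
tcp_pos: [0.4506, 0.343, 0.2451]
tcp_rot: [0.991, 0.132, 0.001, -0.0]
contact_force: [-2.4, -2.6, 15.4]
finger_gap: 0.0152
grip_force: 30.9
```

Emit:
move_arm(moves=[0, 0, 0, 0, 0, -1, 0, 0, 0, 0, 0, 0, -1, 0])

```text
time_s: 7.82
tcp_pos: [0.4508, 0.3431, 0.2448]
tcp_rot: [0.991, 0.132, 0.001, -0.0]
contact_force: [-4.2, -4.3, 24.5]
finger_gap: 0.0151
grip_force: 32.2
```

The foot is on the floor. I'll ease the press and open.

Emit:
move_arm(moves=[0, 0, 0, 0, 0, 2, 0, 0, 0, 0, 0, 0, 2, 0, 0, 0, 0, 0, 0, 2, 0.3, 0, 0, 0, 0, 0, 2, 0.55, 0, 0, 0, 0, 0, 2, 0.6, 0, 0, 0, 0, 0, 2, 0.6, 0, 0, 0, 0, 0, 20, 0.6, 0, 0, 0, 0, 0, 50, 0.6, 0, 0, 0, 0, 0, 85, 0.6, 0, 0, 0, 0, 0, 115, 0.6])

```text
time_s: 8.65
tcp_pos: [0.4501, 0.3427, 0.3593]
tcp_rot: [0.991, 0.132, -0.0, -0.0]
contact_force: [0.7, 0.6, 0.8]
finger_gap: 0.0512
grip_force: 0.0
```

Run:
```python
from h import *
p,q=wrist();cv2.imwrite('pics/w4.png',p['img'][:,:,::-1]);find(p,'reject')
s=arm.capture('side');find(s,'reject')
```

```text
t 8.65 tcp [0.4501 0.3427 0.3593] yaw 15.17 tilt [-0.0004  0.0002] j [-0.35  0.34 -0.5   1.87  0.19  0.98 -2.24] gap 0.0512 F [0.7 0.6 0.8] grip 0.0
reject [([0.575, 0.11, 0.011], 0.95), ([0.445, 0.343, 0.002], 0.83)]
reject [([0.447, 0.339, 0.008], 0.93), ([0.565, 0.108, 0.01], 0.74)]
```

Emit:
move_arm(moves=[0, 0, -3, 15, -29, 0, 0.6, 0, 0, -6, 30, -58, 0, 0.6, 0, 0, -9, 45, -88, 0, 0.6, 0, 0, -12, 60, -117, 0, 0.6, 0, 0, -15, 76, -146, 0, 0.6, 0, 0, -15, 91, -175, 0, 0.6, 0, 0, -15, 106, -205, 0, 0.6, 0, 0, -15, 121, -234, 0, 0.6, 0, 0, -15, 121, -234, 0, 0.6, 0, 0, -15, 121, -234, -15, 0.6])

```text
time_s: 9.68
tcp_pos: [0.5724, 0.1065, 0.3431]
tcp_rot: [1.0, -0.001, 0.001, 0.0]
contact_force: [-0.2, 1.8, 0.1]
finger_gap: 0.051
grip_force: 0.0
```

Run:
```python
from h import *
p,q=wrist();find(p,'reject')
print(proj(q,(.5716,.109,.114)))
g=p['img'];cv2.imwrite('pics/w5.png',g[:,:,::-1])
```

```text
t 9.68 tcp [0.5724 0.1065 0.3431] yaw -0.07 tilt [ 0.0013 -0.0002] j [-0.02  0.36 -0.34  1.86  0.15  0.94 -2.  ] gap 0.051 F [-0.2  1.8  0.1] grip 0.0
reject [([0.574, 0.113, 0.01], 0.93), ([0.444, 0.341, 0.001], 0.7)]
[277.  226.7]
```

View pics/w5.png

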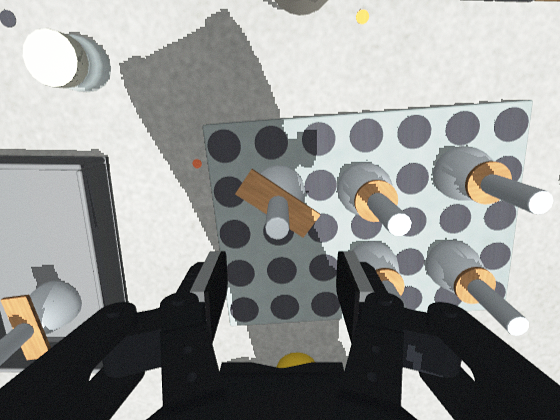

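The top of the second reject is at (277,228), as predicted, so I'll descend and grip.

Emit:
move_arm(moves=[0, 0, 0, 0, 0, 0, 0.6, 0, 0, 0, 0, 0, -30, 0.6, 0, 0, 0, 0, 0, -60, 0.6, 0, 0, 0, 0, 0, -82, 0.6, 0, 0, 0, 0, 0, -93, 0.6, 0, 0, 0, 0, 0, -93, 0.6, 0, 0, 0, 0, 0, -93, 0.3, 0, 0, 0, 0, 0, -93, 0.1, 0, 0, 0, 0, 0, -93, 0, 0, 0, 0, 0, 0, -93, 0])

```text
time_s: 10.62
tcp_pos: [0.5718, 0.1088, 0.2512]
tcp_rot: [1.0, 0.001, 0.001, -0.0]
contact_force: [-0.2, 0.4, 7.6]
finger_gap: 0.015
grip_force: 31.2
```

Emit:
move_arm(moves=[0, 0, 0, 0, 0, 0, 0, 0, 0, 0, 0, 0, 0, 0, 0, 0, 0, 0, 0, 0, 0])

```text
time_s: 10.87
tcp_pos: [0.5718, 0.1088, 0.2512]
tcp_rot: [1.0, 0.001, 0.001, -0.0]
contact_force: [-1.0, 0.5, 7.6]
finger_gap: 0.0153
grip_force: 31.4
```

Emit:
move_arm(moves=[0, 0, 0, 0, 0, 8, 0, 0, 0, 0, 0, 0, 25, 0, 0, 0, 0, 0, 0, 50, 0, 0, 0, 0, 0, 0, 70, 0, 0, 0, 3, 0, 15, 70, 0, 0, 0, 6, -4, 40, 70, 0, 0, 0, 9, -8, 70, 70, 0, 0, 0, 12, -12, 100, 70, 0, 0, 0, 15, -16, 130, 70, 0, 0, 0, 15, -20, 160, 70, 0])

```text
time_s: 11.7
tcp_pos: [0.5508, 0.2702, 0.3203]
tcp_rot: [0.991, 0.134, 0.0, -0.0]
contact_force: [0.0, 0.3, -0.2]
finger_gap: 0.0152
grip_force: 30.5
```

Emit:
move_arm(moves=[0, 0, 0, -3, 30, 0, 0, 0, 0, 0, -5, 55, 0, 0, 0, 0, 0, -7, 70, 0, 0, 0, 0, 0, -7, 74, 0, 0, 0, 0, 0, -7, 74, -20, 0, 0, 0, 0, -7, 74, -40, 0, 0, 0, 0, -7, 74, -58, 0, 0, 0, 0, -7, 74, -68, 0, 0, 0, 0, -7, 74, -72, 0, 0, 0, 0, -7, 74, -73, 0])

```text
time_s: 12.53
tcp_pos: [0.5444, 0.342, 0.2463]
tcp_rot: [0.991, 0.132, -0.0, 0.0]
contact_force: [1.0, 0.2, 0.1]
finger_gap: 0.0153
grip_force: 30.5
```

Emit:
move_arm(moves=[0, 0, 0, 0, 0, -1, 0, 0, 0, 0, 0, 0, -2, 0, 0, 0, 0, 0, 0, -2, 0])

```text
time_s: 12.78
tcp_pos: [0.5445, 0.3426, 0.2455]
tcp_rot: [0.991, 0.132, 0.001, -0.0]
contact_force: [0.0, 1.2, 0.2]
finger_gap: 0.015
grip_force: 30.5
```

Emit:
move_arm(moves=[0, 0, 0, 0, 0, -1, 0, 0, 0, 0, 0, 0, -1, 0])

```text
time_s: 12.95
tcp_pos: [0.5444, 0.3427, 0.2443]
tcp_rot: [0.991, 0.132, 0.0, -0.0]
contact_force: [-0.6, -0.1, 2.5]
finger_gap: 0.0152
grip_force: 30.8
```

Emit:
move_arm(moves=[0, 0, 0, 0, 0, -1, 0, 0, 0, 0, 0, 0, -1, 0])

```text
time_s: 13.12
tcp_pos: [0.5446, 0.3429, 0.2442]
tcp_rot: [0.991, 0.132, 0.001, -0.0]
contact_force: [-4.2, -3.1, 16.8]
finger_gap: 0.0147
grip_force: 32.3
```

Touched down; easing and releasing.

Emit:
move_arm(moves=[0, 0, 0, 0, 0, 1, 0, 0, 0, 0, 0, 0, 1, 0, 0, 0, 0, 0, 0, 1, 0.3, 0, 0, 0, 0, 0, 1, 0.55, 0, 0, 0, 0, 0, 1, 0.6, 0, 0, 0, 0, 0, 1, 0.6, 0, 0, 0, 0, 0, 20, 0.6, 0, 0, 0, 0, 0, 50, 0.6, 0, 0, 0, 0, 0, 85, 0.6, 0, 0, 0, 0, 0, 115, 0.6])

```text
time_s: 13.95
tcp_pos: [0.5441, 0.3426, 0.3594]
tcp_rot: [0.991, 0.132, -0.0, -0.0]
contact_force: [0.4, 0.9, 0.4]
finger_gap: 0.0515
grip_force: 0.0
```

Run:
```python
from h import *
p,q=wrist();find(p,'reject')
s=arm.capture('side');find(s,'reject','sound');cv2.imwrite('pics/s6.png',s['img'][:,:,::-1])
```

```text
t 13.95 tcp [0.5441 0.3426 0.3594] yaw 15.16 tilt [-0.0002  0.0002] j [-0.33  0.45 -0.44  1.7   0.22  1.04 -2.15] gap 0.0515 F [0.4 0.9 0.4] grip 0.0
reject [([0.444, 0.343, 0.002], 0.95), ([0.547, 0.348, 0.004], 0.78)]
reject [([0.539, 0.342, 0.006], 0.66), ([0.448, 0.338, 0.003], 0.66)]
sound [([0.581, -0.18, 0.002], 0.86), ([0.496, 0.019, 0.011], 0.77), ([0.566, 0.034, 0.015], 0.69), ([0.352, 0.091, 0.001], 0.61), ([0.581, -0.053, 0.014], 0.57), ([0.496, -0.059, 0.013], 0.57)]
```

View pics/s6.png

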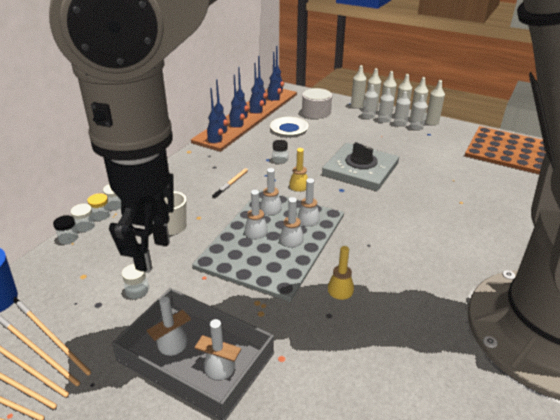

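Both rejects stand in the bin, with foot centres at about (215,370) and (172,345). Now I'll fly to the dial and turn the wrist half round on the way, to keep joint 7 in range.

Emit:
move_arm(moves=[0, 0, 7, -3, -34, 5, 0.6, 0, 0, 14, -6, -68, 10, 0.6, 0, 0, 21, -9, -102, 15, 0.6, 0, 0, 28, -12, -136, 20, 0.6, 0, 0, 35, -15, -170, 25, 0.6, 0, 0, 42, -18, -204, 30, 0.6, 0, 0, 49, -21, -238, 35, 0.6, 0, 0, 56, -24, -272, 40, 0.6, 0, 0, 63, -27, -306, 40, 0.6, 0, 0, 70, -30, -340, 40, 0.6])

```text
time_s: 15.03
tcp_pos: [0.5144, 0.0067, 0.3968]
tcp_rot: [0.757, 0.653, -0.001, -0.001]
contact_force: [1.0, 1.0, 1.1]
finger_gap: 0.0512
grip_force: 0.0
```

Emit:
move_arm(moves=[0, 0, 7, -3, -34, 0, 0.6, 0, 0, 14, -6, -68, 0, 0.6, 0, 0, 21, -9, -102, 0, 0.6, 0, 0, 28, -12, -136, 0, 0.6, 0, 0, 35, -15, -170, 0, 0.6, 0, 0, 42, -18, -204, 0, 0.6, 0, 0, 49, -21, -238, 0, 0.6, 0, 0, 56, -24, -272, 0, 0.6, 0, 0, 63, -28, -306, 0, 0.6, 0, 0, 70, -32, -338, 0, 0.6])

```text
time_s: 15.87
tcp_pos: [0.4821, -0.3318, 0.3962]
tcp_rot: [0.275, 0.961, 0.0, -0.001]
contact_force: [1.3, 0.8, -0.6]
finger_gap: 0.0513
grip_force: 0.0
```

Emit:
move_arm(moves=[0, 0, 7, 0, 0, 0, 0.6, 0, 0, 10, 0, 0, -20, 0.6, 0, 0, 10, 0, 0, -40, 0.6, 0, 0, 10, 0, 0, -40, 0.6])

```text
time_s: 16.2
tcp_pos: [0.4815, -0.3295, 0.353]
tcp_rot: [0.193, 0.981, 0.001, -0.003]
contact_force: [-0.1, 1.3, -0.2]
finger_gap: 0.0512
grip_force: 0.0
```

Run:
```python
from h import *
p,q=wrist();find(p,'dial_grip','tally');cv2.imwrite('pics/w7.png',p['img'][:,:,::-1])
print(proj(q,(.4815,-.335,.068)))
```

```text
t 16.2 tcp [ 0.4815 -0.3295  0.353 ] yaw 157.74 tilt [-0.0054  0.0041] j [ 0.94  0.39 -0.57  1.84  0.24  1.    1.46] gap 0.0512 F [-0.1  1.3 -0.2] grip 0.0
dial_grip [([0.482, -0.332, 0.06], 0.73), ([0.484, -0.33, -0.003], 0.23)]
tally [([0.488, -0.331, -0.002], 0.84)]
[274.8 204.4]
```

View pics/w7.png

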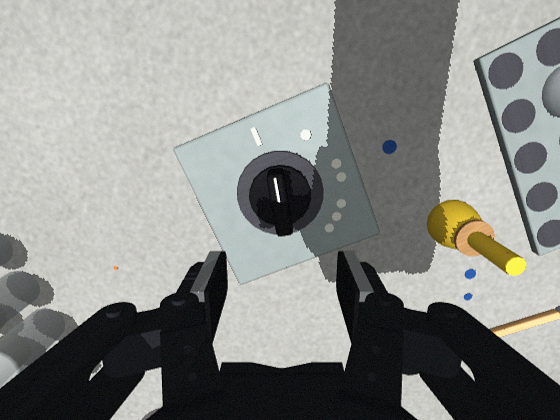

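The pointer line runs from (275,178) to (279,202) on the bar, seen between the fingers.

Run:
```python
from h import *
p,q=wrist();g=p['img'].astype(int).min(2)
sub=g[174:206,268:287]>130;n,l,s,c=cv2.connectedComponentsWithStats(sub.astype(np.uint8));k=1+np.argmax(s[1:,4])
ys,xs=np.nonzero(l==k);P=np.array([ray(q,x+268,y+174,.068)[:2] for x,y in zip(xs,ys)])
c=P.mean(0);u=np.linalg.svd(P-c)[2][0];u*=-np.sign(u[0]);t=(P-c)@u
print(len(xs),c,u,t.min(),t.max(),'dial deg',np.degrees(np.arctan2(u[1],-u[0])))
b=g<45;b=b[160:245,255:305];print(proj(q,(.4815,-.335,.068)))
for r in range(164,240,6):
    x=np.nonzero(g[r,250:310]<30)[0];print(r,(x.min()+250,x.max()+250) if len(x) else None)
```

```text
t 16.35 tcp [ 0.4831 -0.3295  0.3577] yaw 157.75 tilt [-0.0006  0.0007] j [ 0.94  0.38 -0.57  1.83  0.24  1.    1.46] gap 0.0513 F [0.2 0.5 1. ] grip 0.0
68 [ 0.47128971 -0.32916324] [-0.97519982  0.22132627] -0.009322003533747614 0.009370028727874529 dial deg 12.786943197816267
[274.6 199.1]
164 (np.int64(266), np.int64(294))
170 (np.int64(258), np.int64(301))
176 (np.int64(253), np.int64(306))
182 (np.int64(251), np.int64(308))
188 (np.int64(250), np.int64(309))
194 (np.int64(250), np.int64(309))
200 (np.int64(252), np.int64(308))
206 (np.int64(255), np.int64(305))
212 (np.int64(260), np.int64(300))
218 (np.int64(268), np.int64(291))
224 (np.int64(276), np.int64(291))
230 None
236 None
```

Emit:
move_arm(moves=[0, 0, 5, -1, -3, 0, 0.6, 0, 0, 9.5, -1, -3, -30, 0.6, 0, 0, 9.5, -1, -3, -65, 0.6, 0, 0, 9.5, -1, -3, -95, 0.6, 0, 0, 9.5, -1, -3, -115, 0.6, 0, 0, 9.5, -1, -3, -130, 0.6, 0, 0, 9.5, -1, -3, -139, 0.6, 0, 0, 9.5, -1, -3, -139, 0.6])

```text
time_s: 17.07
tcp_pos: [0.4819, -0.3325, 0.2178]
tcp_rot: [0.111, 0.994, 0.0, -0.001]
contact_force: [-0.8, 0.8, 1.1]
finger_gap: 0.0513
grip_force: 0.0
```

Emit:
move_arm(moves=[0, 0, 0, 0, 0, 0, 0.3, 0, 0, 0, 0, 0, 0, 0.1, 0, 0, 0, 0, 0, 0, 0, 0, 0, 0, 0, 0, 0, 0, 0, 0, 0, 0, 0, 0, 0, 0, 0, 0, 0, 0, 0, 0], grip_force=40)

```text
time_s: 17.57
tcp_pos: [0.4828, -0.3318, 0.2203]
tcp_rot: [0.111, 0.994, -0.0, 0.001]
contact_force: [-0.9, 7.9, 11.0]
finger_gap: 0.0135
grip_force: 39.8
```

```bash
python3 -c "
from h import *
st();print(arm.observe()['ft_torque'])"
```

```text
t 17.57 tcp [ 0.4828 -0.3318  0.2203] yaw 167.3 tilt [ 0.0017 -0.0002] j [ 0.9   0.56 -0.52  1.92  0.4   0.76  1.5 ] gap 0.0135 F [-0.9  7.9 11. ] grip 39.8
[1.58467126 0.2653135  0.02624107]
```

Emit:
move_arm(moves=[0, 0, 0, 0, 1, 1, 0, 0, 0, -4, 0, 1, 1, 0, 0, 0, -9, 0, 1, 1, 0, 0, 0, -14, 0, 1, 1, 0, 0, 0, -19, 0, 1, 1, 0, 0, 0, -24, 0, 1, 1, 0, 0, 0, -29, 0, 1, 1, 0, 0, 0, -34, 0, 1, 1, 0, 0, 0, -39, 0, 1, 1, 0, 0, 0, -40, 0, 1, 1, 0])

```text
time_s: 18.4
tcp_pos: [0.4829, -0.331, 0.2204]
tcp_rot: [0.446, 0.895, 0.0, 0.001]
contact_force: [4.8, 3.3, -5.6]
finger_gap: 0.0134
grip_force: 41.9
```

```bash
python3 -c "
from h import *
st();print(arm.observe()['ft_torque'])"
```

```text
t 18.4 tcp [ 0.4829 -0.331   0.2204] yaw 126.98 tilt [ 0.0021 -0.    ] j [ 0.77  0.53 -0.35  1.93  0.27  0.72  0.9 ] gap 0.0134 F [ 4.8  3.3 -5.6] grip 41.9
[ 0.66054082 -1.17004734  0.00917452]
```

Turning well with low forces. Finishing to yaw 90 (the two-dot direction).

Emit:
move_arm(moves=[0, 0, -5, 0, 0, 0, 0, 0, 0, -10, 0, 0, 0, 0, 0, 0, -15, 0, 0, 0, 0, 0, 0, -20, 0, 0, 0, 0, 0, 0, -25, 0, 0, 0, 0, 0, 0, -30, 0, 0, 0, 0, 0, 0, -34, 0, 0, 0, 0, 0, 0, -37, 0, 0, 0, 0, 0, 0, -37, 0, 0, 0, 0, 0, 0, -37, 0, 0, 0, 0])

```text
time_s: 19.23
tcp_pos: [0.4833, -0.3308, 0.2205]
tcp_rot: [0.705, 0.709, 0.001, 0.001]
contact_force: [8.0, 3.5, -6.7]
finger_gap: 0.0132
grip_force: 41.7
```

Emit:
move_arm(moves=[0, 0, 0, 0, 0, 0, 0, 0, 0, 0, 0, 0, 0, 0.3, 0, 0, 0, 0, 0, 0, 0.6, 0, 0, 0, 0, 0, 0, 0.6, 0, 0, 0, 0, 0, 0, 0.6, 0, 0, 0, 0, 0, 25, 0.6, 0, 0, 0, 0, 0, 60, 0.6, 0, 0, 0, 0, 0, 100, 0.6, 0, 0, 0, 0, 0, 130, 0.6, 0, 0, 0, 0, 0, 130, 0.6])

```text
time_s: 20.07
tcp_pos: [0.4831, -0.3324, 0.3562]
tcp_rot: [0.706, 0.708, 0.001, 0.004]
contact_force: [0.4, -0.7, -0.2]
finger_gap: 0.0509
grip_force: 0.0
```

Run:
```python
from h import *
p,q=wrist();cv2.imwrite('pics/w8.png',p['img'][:,:,::-1]);find(p,'dial_grip')
s=arm.capture('side');find(s,'reject','sound','pot','cup','brush')
```

```text
t 20.07 tcp [ 0.4831 -0.3324  0.3562] yaw 90.22 tilt [ 0.0072 -0.0046] j [ 0.67  0.34 -0.22  1.85  0.09  0.95  0.41] gap 0.0509 F [ 0.4 -0.7 -0.2] grip 0.0
dial_grip [([0.481, -0.33, 0.061], 0.64)]
reject [([0.537, 0.343, 0.004], 0.96), ([0.449, 0.34, 0.005], 0.61), ([0.586, -0.052, 0.014], 0.58)]
sound [([0.58, -0.183, -0.001], 0.96), ([0.573, 0.034, 0.018], 0.86), ([0.354, 0.094, 0.003], 0.78), ([0.5, 0.017, 0.011], 0.73), ([0.586, -0.055, 0.014], 0.69), ([0.495, -0.061, 0.016], 0.61), ([0.678, 0.275, 0.0], 0.59)]
pot [([0.687, -0.274, -0.002], 0.88), ([0.677, 0.275, 0.001], 0.57)]
cup [([0.745, 0.085, -0.003], 0.92)]
brush [([0.733, -0.112, -0.002], 0.68)]
```

View pics/w8.png

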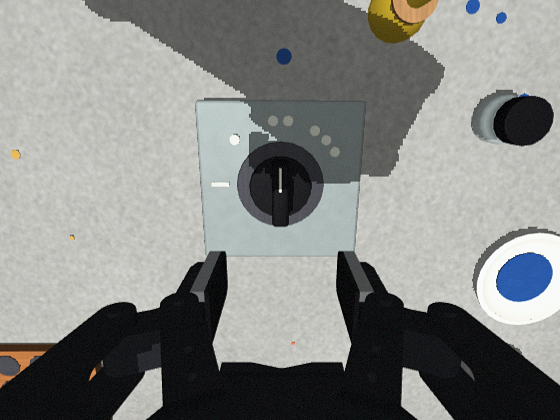

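The pointer line, from (280,168) to (280,192), points straight up at the two-dot mark at (280,121). Everything else is where it was, so I'm handing in.

```bash
python3 -c "
from bench import arm
print(arm.job_done())"
```

```text
the job is handed in; nothing more can be done
None
```

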